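# Open the right safety-capped bottle for the waiting coupling

### The arm

A 6-joint arm with a two-finger parallel gripper is mounted at the origin on the work surface. World frame = base frame: x ahead of the robot, y to its left, z up, the work surface at z = 0. Lengths are in mm, angles in degrees, forces in N, time in s.
With the tool pointing down it reaches from about 325 to 925 mm from the base axis. Payload 3.1 kg.
Tool frame: the origin (TCP) lies at the very end of the fingers, on their centre line; the grasp point (between the pads) lies grasp_offset behind it (grasp_offset is the distance from the TCP to the grasp point, in mm); z points along the fingers, y is the line along which they close (so a half turn about z gives the same grasp; the last joint's range is limited). The gripper opens to 85 mm and grips with 20 to 120 N. Pads are 22 mm wide; open, the fingers measure 114 mm over their backs; the gripper's body (76 mm by 85 mm) begins 54 mm behind the grasp point. The pads swing forward as they close: fully open they stand 13 mm farther back than shut.
Start: joints at [-78.621, 12.427, 92.441, -0, 75.132, -6.429], TCP at [191.159, -595.061, 193.9] pointing down, gripper open.
Joint ranges: [-157.48, 157.48], [-44.54, 120.13], [17.64, 146.25], [-64.5, 244.5], [7.68, 150.69], [-147.95, 147.95]. Speed limits (degrees/s): [159.86, 159.86, 180, 180, 180, 180].

### API

Orientations are given as [roll, pitch, yaw] about the fixed x, y, z axes, in that order (R = Rz(yaw) Ry(pitch) Rx(roll)).
In Python, from station import * gives the robot as it stands. Calls block until the motion is done:
- goto(position, orientation): joint-space move of the TCP to a pose.
- move_l(position, attitude=None, speed=150): straight line of the TCP; attitude=None keeps the orientation; speed is the mean speed in mm/s.
- move_j(angles): joint-space move.
- grip(opening, squeeze=None): finger opening in mm; squeeze is the grip in N (None keeps the last); returns when the fingers have stopped.
- wait(seconds).
- solve_ik(position, orientation): joint angles nearest the present ones, or None.
- get_obs(): the state.
- get_image(name): name is "scene" or "side" or "wrist"; returns the picture (384x512x3 uint8, red, green, blue); there is no depth.
- get_calibration(name): a dict with "fx", "fy", "cx", "cy" (pixels), "R" (3x3) and "t" (3): a world point X has camera coordinates R X + t; the wrist camera has in their place "mount" (4x4, takes a point from camera to tool coordinates, whose origin is the TCP and whose axes are the flange's). Camera axes: x right, y down, z forward; pixel columns grow to the right and rows downward; lengths in mm; the calibration is good to about 2 mm. A picture is of the moment at which its call begins: read the wrist's pose just before it. get_calibration takes no time and is no camera call.
A pose or a line that the arm cannot do raises Unreachable and nothing moves.
- sign_off(): hands the job in; it is judged then, once.
Trained networks look in the newest picture that a camera, given by its name, has taken for a name from the list of things; names that differ only in an ending like _2 or _b are one class to them, and where a whole thing is asked for, a point or a joint stands for the part that bears it (a point fixed in the world has none). Each returns a list of dicts, best first, with "score" (0 to 1); they miss things now and then, are a little off and sometimes report something else, mostly with a low value. They report only what shows in the picture. A call takes as long as a camera call. They do not tell look-alikes from the thing itself.
- spot_in(name, camera): "extent" ([centre column, centre row, width, height] in pixels, round what is visible of it).
- regions_of(name, camera): "region" (384x512 bool, what is visible of it) and "extent" ([centre column, centre row, width, height] in pixels, round what is visible of it).
The state is a dict: "t": time; "joint_pos": joint angles; "qvel": joint speeds; "effort": joint torques, N m; "tcp_pos": TCP position; "ee_rot": TCP orientation; "wrist_force": force on the tool from outside, world axes, zero at the start; "moment": the same for the moment, N m; "grip_width": finger opening in mm; "grip_force": force on a finger pad.
Only numpy, scipy, OpenCV 4.12 (cv2) and the standard library are available. Lean on these libraries where they do the work, as an engineer would, in place of code of your own. Each camera call takes 0.05 s, during which the arm holds its last target. There are 200 camera calls.

### The job

Open the bottle that suits the pipe coupling standing on the flat gluing board: the large bottle if the large coupling is there, the small bottle if it is the small one (the coupling in the walled tray is only stock). Press that bottle's safety cap down, twist it counter-clockwise (seen from above) while pressed until it is free, lift it off, and finish still gripping the cap, level and still, about 10 cm above the mouth of its own bottle. Leave the other bottle shut and everything else where it is.

Things in the scene. Friction and masses are not known exactly. Their poses are not given: they have to be found in the camera images.
- cap_large_center (a point): Black ribbed round push-and-turn cap of the large bottle, 56 mm diameter, 32 mm tall. Point: on its axis, half-way up, 168 mm above the bench when shut; z up. Grip at any yaw. Once pressed 4 mm or more (6 is good, 9 is the hard bottom) it turns, still pressed, counter-clockwise from above: free after 40 degrees (60 to 75 is good, stop near 85; blocked clockwise). Then it lifts straight off.
- mouth_large (a point): Centre of the top edge of the large bottle's neck, 171.5 mm above the bench, on the bottle's axis (inside the cap while shut); z up. Grey bottle with plain label, 90 mm diameter, shoulder ending 125 mm above the bench; thin neck from there 27 mm up to the shut cap's rim. Clamped in a bolted steel base 120 mm square: cannot move or turn.
- seal_large (a joint): White sprung seal in the large bottle's neck, under the cap: 0 = up (shut, unpressed), grows in m as the cap is pressed down, to 0.009. Above 0.004 the cap can turn. It resists with about 7 N at first and 0.6 N more per mm; it does not throw the freed cap off.
- cap_small_center (a point): Black ribbed round push-and-turn cap of the small bottle, 40 mm diameter, 32 mm tall. Point: on its axis, half-way up, 128 mm above the bench when shut; z up. Grip at any yaw. Once pressed 4 mm or more (6 is good, 9 is the hard bottom) it turns, still pressed, counter-clockwise from above: free after 40 degrees (60 to 75 is good, stop near 85; blocked clockwise). Then it lifts straight off.
- mouth_small (a point): Centre of the top edge of the small bottle's neck, 131.5 mm above the bench, on the bottle's axis (inside the cap while shut); z up. Grey bottle with plain label, 62 mm diameter, shoulder ending 85 mm above the bench; thin neck from there 27 mm up to the shut cap's rim. Clamped in a bolted steel base 92 mm square: cannot move or turn.
- seal_small (a joint): White sprung seal in the small bottle's neck, under the cap: 0 = up (shut, unpressed), grows in m as the cap is pressed down, to 0.009. Above 0.004 the cap can turn. It resists with about 7 N at first and 0.6 N more per mm; it does not throw the freed cap off.
- board: Flat bare plywood gluing board, 150 x 150 mm, 4 mm thick, fixed. Origin: centre of its underside.
- tray: Dark steel open stock tray, 160 x 160 mm, walls 34 mm high, fixed. Origin: centre of its underside.
- coupling_large_center (a point): Large grey plastic pipe coupling, an upright open tube 82 mm in diameter and 75 mm tall; the point is its centre. Stands either on the board or in the tray.
- coupling_small_center (a point): Small grey plastic pipe coupling, an upright open tube 40 mm in diameter and 42 mm tall; the point is its centre. Stands wherever the large one does not: on the board or in the tray.
- tape_center (a point): White tape roll lying flat, 64 mm in diameter, 25 mm tall; the point is its centre. Not needed.
- brush_grip (a point): Hand brush lying on the bench between the two bottles; the point is on its handle. Not needed.
- elbow_center (a point): Black pipe elbow with two 56 mm arms, 41 mm tall, lying on the bench; the point is near the middle of the bend. Not needed.
Things that resemble listed ones, but are neither listed nor needed, are in the scene too. What is shaped like the part that bears coupling_small_center but orange or purple is not meant.

How it is judged (in metres and radians):
On the way, in this order (a step that is already met when the one before it is completed fails the run):
1. the cap of the bottle that suits the coupling on the board is pressed down (((horizontal distance between coupling_large_center and board below 0.09 m and value of joint seal_large above 0.0035 m) or (horizontal distance between coupling_small_center and board below 0.09 m and value of joint seal_small above 0.0035 m))), for 0.1 s.
2. that cap is turned free (32 degrees or more) while still on its bottle (((horizontal distance between coupling_large_center and board below 0.09 m and angle between the x axis of cap_large_center and the x axis of mouth_large, either way round above 0.55 rad and z of cap_large_center in the frame of mouth_large below 0.005 m) or (horizontal distance between coupling_small_center and board below 0.09 m and angle between the x axis of cap_small_center and the x axis of mouth_small, either way round above 0.55 rad and z of cap_small_center in the frame of mouth_small below 0.005 m))), for 0.1 s.
At the end, for the whole second after the job is handed in: The cap of the matching bottle is gripped by the fingers, not touching its bottle, its centre 60 to 200 mm above the mouth of its bottle and within 35 mm sideways of its axis, tilted less than 0.3 rad, at rest; the other cap is within 6 mm of its start (((horizontal distance between coupling_large_center and board below 0.09 m and z of cap_large_center in the frame of mouth_large between 0.06 and 0.2 m and horizontal distance between cap_large_center and mouth_large below 0.035 m and angle between cap_large_center's own z axis and vertical below 0.3 rad and contact force between the fingers and cap_large above 1 N and contact force between cap_large and bottle_large below 0.1 N and distance of cap_small_center from where it was at the start of the episode below 0.006 m and linear speed of cap_large below 0.03 m/s) or (horizontal distance between coupling_small_center and board below 0.09 m and z of cap_small_center in the frame of mouth_small between 0.06 and 0.2 m and horizontal distance between cap_small_center and mouth_small below 0.035 m and angle between cap_small_center's own z axis and vertical below 0.3 rad and contact force between the fingers and cap_small above 1 N and contact force between cap_small and bottle_small below 0.1 N and distance of cap_large_center from where it was at the start of the episode below 0.006 m and linear speed of cap_small below 0.03 m/s))); the arm keeps its last pose, push and grip.
It fails at once if the other bottle's cap is pressed open or lifted (moved over 6 mm) ((horizontal distance between coupling_large_center and board below 0.09 m and distance of cap_small_center from where it was at the start of the episode above 0.006 m) or (horizontal distance between coupling_small_center and board below 0.09 m and distance of cap_large_center from where it was at the start of the episode above 0.006 m)).
It fails at once if a coupling is moved over 20 mm (distance of any of coupling_large_center, coupling_small_center from where it was at the start of the episode above 0.02 m).
It fails at once if tape roll, brush or elbow moved over 30 mm (distance of any of tape_center, brush_grip, elbow_center from where it was at the start of the episode above 0.03 m).
It also fails if it takes over 35 s, if anything falls off the work surface, if the arm or the gripper's body presses on something with over 40 N, if the wrist force passes 120 N, or if a joint passes its speed limit or range.

## Working session

There is one attempt and no reset: what is moved stays moved. The work goes in short steps, each a Python script; the robot and the scene stay as the last script left them, time stands still between calls to the robot, and variables do not carry over. Pictures are saved under pics/ and viewed, at most 10 in all, crops included, and the job is handed in when it is done.

```bash
mkdir -p pics; cat > h.py <<'E'
from station import *
import numpy as np, cv2
def save(im,n): cv2.imwrite('pics/'+n,im[:,:,::-1])
def P(cam):
    c=get_calibration(cam); K=np.array([[c['fx'],0,c['cx']],[0,c['fy'],c['cy']],[0,0,1]])
    return K,np.array(c['R']),np.array(c['t'])
def ray(cam,uv):
    K,R,t=P(cam); d=R.T@np.linalg.inv(K)@np.array([uv[0],uv[1],1.]); return -R.T@t, d
def at_z(cam,uv,z):
    o,d=ray(cam,uv); return o+d*(z-o[2])/d[2]
def tri(rays):
    A=np.zeros((3,3));b=np.zeros(3)
    for o,d in rays:
        d=d/np.linalg.norm(d);M=np.eye(3)-np.outer(d,d);A+=M;b+=M@o
    X=np.linalg.solve(A,b)
    return X,[round(float(np.linalg.norm((np.eye(3)-np.outer(d,d)/(d@d))@(X-o))),1) for o,d in rays]
E
python3 - <<'E'
from h import *
a=get_image('scene');b=get_image('side')
save(np.hstack([a,b])[:, :],'x.png'); save(cv2.resize(np.hstack([a,b]),(800,300)),'both.png'); save(a,'scene.png');save(b,'side.png')
for n in ['cap_large_center','cap_small_center','coupling_large_center','coupling_small_center','board','tray']:
  for c in ['scene','side']:
    print(n,c,[(np.round(d['extent']).tolist(),round(d['score'],2)) for d in spot_in(n,c)][:4])
o=get_obs();print(o['t'],o['ee_rot'],o['grip_width'],o['wrist_force'], [k for k in dir() if 'off' in k])
import station; print(getattr(station,'grasp_offset',None))
E
```

```text
cap_large_center scene [([226.0, 136.0, 16.0, 21.0], 0.63)]
cap_large_center side [([325.0, 163.0, 21.0, 21.0], 0.91)]
cap_small_center scene [([321.0, 162.0, 19.0, 16.0], 0.53)]
cap_small_center side [([292.0, 249.0, 16.0, 24.0], 0.82)]
coupling_large_center scene [([298.0, 238.0, 33.0, 40.0], 0.85)]
coupling_large_center side [([203.0, 241.0, 32.0, 44.0], 0.92)]
coupling_small_center scene [([208.0, 256.0, 15.0, 15.0], 0.68), ([164.0, 189.0, 13.0, 21.0], 0.62), ([182.0, 245.0, 14.0, 17.0], 0.57), ([199.0, 207.0, 15.0, 16.0], 0.53)]
coupling_small_center side [([260.0, 180.0, 17.0, 20.0], 0.76), ([235.0, 201.0, 10.0, 14.0], 0.73), ([205.0, 186.0, 14.0, 19.0], 0.63), ([223.0, 173.0, 12.0, 20.0], 0.6)]
board scene [([291.0, 249.0, 65.0, 52.0], 0.74)]
board side [([203.0, 250.0, 70.0, 42.0], 0.72)]
tray scene [([194.0, 210.0, 67.0, 57.0], 0.97), ([226.0, 133.0, 18.0, 22.0], 0.38)]
tray side [([262.0, 184.0, 61.0, 49.0], 0.71)]
0.7 [ 1.79995702e+02 -6.16028810e-04  1.78066500e+01] 85.37568226863111 [ 0.11064171 -0.51197355 -0.3179461 ] ['grasp_offset', 'sign_off']
18.700000000000003
```

View pics/scene.png

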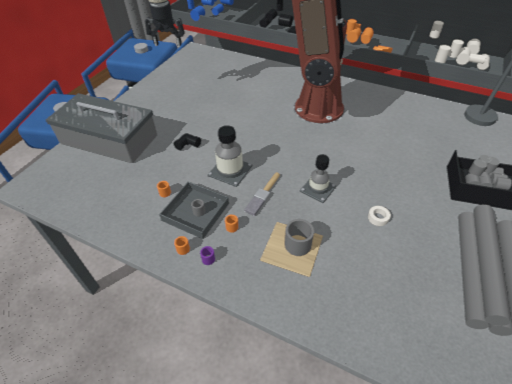

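View pics/side.png

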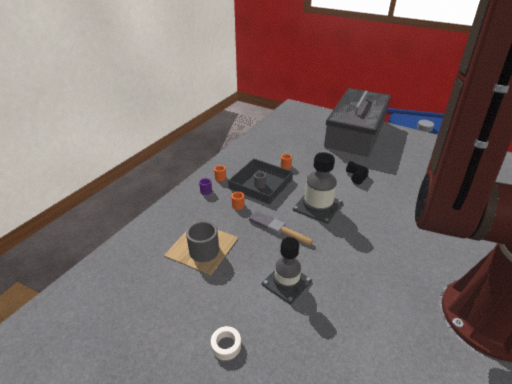

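Both views show the large coupling standing on the board (scene 298,238; side 203,241) and the small grey coupling in the tray. So I open the large bottle, whose cap is at scene (227,136) and side (325,163). Next I locate that cap and look closer with the wrist camera.

```bash
cat >> h.py <<'E'
def wray(uv,obs):
    from scipy.spatial.transform import Rotation as Ro
    c=get_calibration('wrist');M=np.array(c['mount'])
    R=Ro.from_euler('xyz',obs['ee_rot'],degrees=True).as_matrix()
    d=np.array([(uv[0]-c['cx'])/c['fx'],(uv[1]-c['cy'])/c['fy'],1.])
    return R@M[:3,3]+np.array(obs['tcp_pos']), R@M[:3,:3]@d
E
python3 - <<'E'
from h import *
print(np.round(get_calibration('wrist')['mount'],2).tolist(),get_calibration('wrist')['fx'])
X,r=tri([ray('scene',(226.5,135.5)),ray('side',(324.5,163))]);print('large',X,r)
Y,r=tri([ray('scene',(321,162)),ray('side',(291,248))]);print('small',Y,r)
for y in (-90,-60,-30,0,30,60,90,120,150,180,-150,-120):
    try: q=solve_ik([X[0],X[1],190],[180,0,y]); print(y,None if q is None else np.round(q).tolist())
    except Exception as e: print(y,e)
E
```

```text
[[-0.0, -0.95, -0.3, 77.36], [1.0, -0.0, -0.0, -1.05], [0.0, -0.3, 0.95, -179.93], [0.0, 0.0, 0.0, 1.0]] 266.49966447199876
large [ 495.73731987 -162.4747108   160.7824632 ] [1.4, 1.4]
small [444.69275173 150.66230725 122.92498671] [0.6, 0.6]
-90 None
-60 [-26.0, -0.0, 107.0, -0.0, 74.0, 124.0]
-30 [-26.0, -0.0, 107.0, -0.0, 74.0, 94.0]
0 [-26.0, -0.0, 107.0, -0.0, 74.0, 64.0]
30 [-26.0, -0.0, 107.0, -0.0, 74.0, 34.0]
60 [-26.0, -0.0, 107.0, -0.0, 74.0, 4.0]
90 [-26.0, -0.0, 107.0, 0.0, 74.0, -26.0]
120 [-26.0, -0.0, 107.0, 0.0, 74.0, -56.0]
150 [-26.0, -0.0, 107.0, 0.0, 74.0, -86.0]
180 [-26.0, -0.0, 107.0, 0.0, 74.0, -116.0]
-150 [-26.0, -0.0, 107.0, 0.0, 74.0, -146.0]
-120 None
```

```bash
python3 - <<'E'
from h import *
p=get_obs()['tcp_pos']
move_l([p[0],p[1],310],speed=250)
rs=[];ims=[]
for x,y,yaw in ((496,-162,100),(496,-162,40)):
    goto([x,y,290],[180,0,yaw]); wait(.2)
    o=get_obs(); im=get_image('wrist'); d=regions_of('cap_large_center','wrist')
    for e in d[:2]: print(yaw,e['extent'],round(e['score'],2))
    vis=im.copy()
    if d:
        e=d[0]['extent']; rs.append(wray(e[:2],o)); vis[d[0]['region']]=vis[d[0]['region']]//2+np.array([0,120,0],np.uint8)
    ims.append(vis)
if len(rs)==2: print(tri(rs))
for o,d in rs: print([np.round(o+d*(z-o[2])/d[2],1).tolist() for z in (168,184)])
save(cv2.resize(np.hstack(ims),(800,300)),'w1.png'); print(get_obs()['t'])
E
```

```text
100 [259.8, 179.8, 49.7, 57.8] 0.79
40 [255.6, 178.2, 48.9, 57.1] 0.59
(array([ 499.19469842, -157.5025456 ,  174.92401173]), [0.2, 0.2])
[[499.5, -159.4, 168.0], [498.6, -155.5, 184.0]]
[[498.0, -158.4, 168.0], [501.0, -155.9, 184.0]]
4.8167
```

View pics/w1.png

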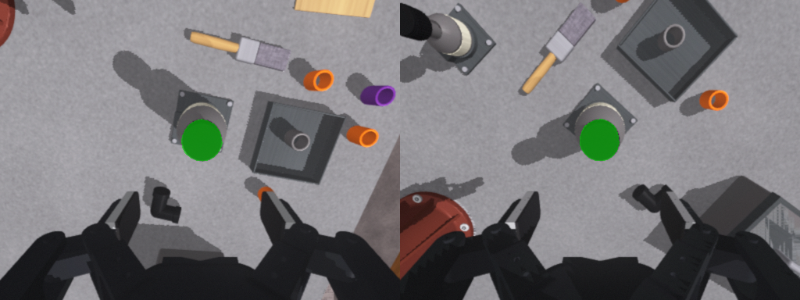

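The cap (green mask, full-frame pixels about 260,180 and 256,178) is matched cleanly in both wrist views. Triangulated, it stands at (499, -157.5) and about 175 mm high, which agrees with the 168 mm centre and 184 mm top. Next I grip and press.

```bash
python3 - <<'E'
from h import *
def st(s):
    o=get_obs();print(s,round(o['t'],2),np.round(o['tcp_pos'],1),np.round(o['ee_rot'],1),np.round(o['wrist_force'],1),round(o['grip_width'],1),round(o['grip_force'],1))
goto([499,-157.5,215],[180,0,40]);move_l([499,-157.5,151],speed=80);st('down')
grip(40,80);st('grip')
move_l([499,-157.5,144],speed=15);wait(.2);st('press')
save(get_image('wrist'),'w2.png')
E
```

```text
down 6.17 [ 499.5 -157.7  151.4] [180.  -0.  40.] [0.2 0.1 0.9] 85.5 0.0
grip 6.67 [ 499.  -157.5  151.1] [180.  -0.  40.] [-0.1  0.1 -0.7] 40.1 0.0
press 7.49 [ 499.1 -157.5  145.1] [-180.    0.   40.] [-2.5  1.4  5.8] 40.0 3.0
```

View pics/w2.png

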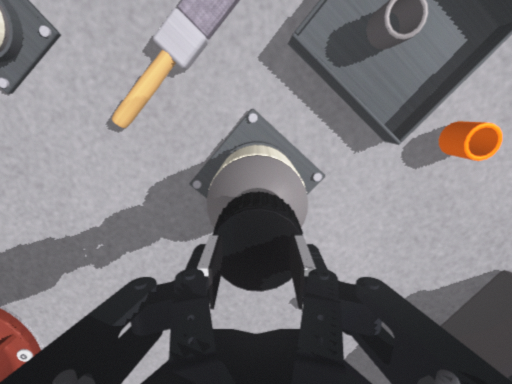

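The cap (about 258,245) sits between the fingers, but the width reads 40 mm with no grip force, which is less than its 56 mm diameter. Before going on I check where the pads really are.

```bash
python3 - <<'E'
from h import *
o=get_obs();c=get_calibration('wrist');M=np.linalg.inv(np.array(c['mount']))
def pr(p):
    q=M[:3,:3]@np.array(p,float)+M[:3,3]; return np.round([c['fx']*q[0]/q[2]+c['cx'],c['fy']*q[1]/q[2]+c['cy']]).tolist()
for y in (-28,-20,0,20,28): print(y,'tip',pr([0,y,0]),'grasp',pr([0,y,-18.7]),'captop',pr([0,y,-33]))
a=get_image('wrist')[170:384,150:370];K=get_image('side')[130:230,280:380];S=get_image('scene')[100:200,180:280]
save(np.hstack([cv2.resize(x,(266,266),interpolation=cv2.INTER_CUBIC) if x.shape[0]==x.shape[1] else cv2.resize(x,(266,266)) for x in (a,K,S)]),'z.png')
print(o['t'],o['grip_width'],o['grip_force'],o['wrist_force'])
print([ (e['extent'],e['score']) for e in regions_of('cap_large_center','side')[:2]])
E
```

```text
-28 tip [219.0, 223.0] grasp [215.0, 234.0] captop [212.0, 244.0]
-20 tip [230.0, 223.0] grasp [228.0, 234.0] captop [225.0, 244.0]
0 tip [257.0, 223.0] grasp [258.0, 234.0] captop [258.0, 244.0]
20 tip [285.0, 223.0] grasp [288.0, 234.0] captop [290.0, 244.0]
28 tip [296.0, 223.0] grasp [300.0, 234.0] captop [303.0, 244.0]
7.5417 40.09930799658579 2.9758311063051224 [-1.77619059  1.33271098  6.64839739]
[([326.7, 162.1, 17.8, 16.7], 0.66)]
```

View pics/z.png

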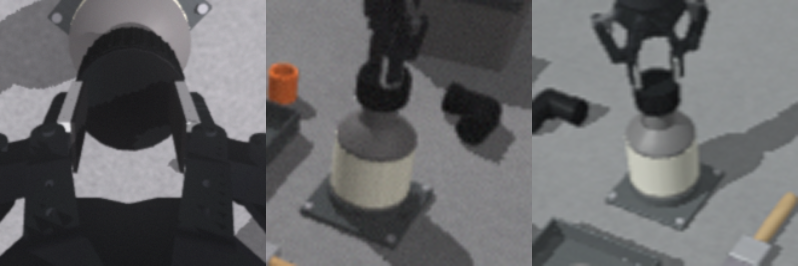

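The picture shows the cap centred between the fingers and the pads beside it, about 56 mm apart. The grip force is almost zero, so I close all the way and watch the force.

```bash
python3 - <<'E'
from h import *
def st(s):
    o=get_obs();print(s,round(o['t'],2),np.round(o['tcp_pos'],1),np.round(o['ee_rot'],1),np.round(o['wrist_force'],1),round(o['grip_width'],1),round(o['grip_force'],1))
st('0');grip(20,60);st('g');wait(.3);st('g2')
a=get_image('wrist')[150:384,130:390];S=get_image('scene')[100:180,190:270]
save(np.hstack([cv2.resize(a,(433,390),interpolation=cv2.INTER_CUBIC),cv2.resize(S,(360,390),interpolation=cv2.INTER_CUBIC)]),'z2.png')
E
```

```text
0 7.74 [ 499.  -157.5  145.1] [-180.    0.   40.] [-1.9  1.3  5.9] 40.0 3.0
g 8.07 [ 499.9 -157.6  145.8] [ 1.799e+02 -1.000e-01  4.000e+01] [-1.6  1.2  6.6] 20.0 3.5
g2 8.38 [ 499.9 -157.6  145.8] [ 1.799e+02 -1.000e-01  4.000e+01] [-2.2  1.8  7. ] 19.9 3.5
```

View pics/z2.png

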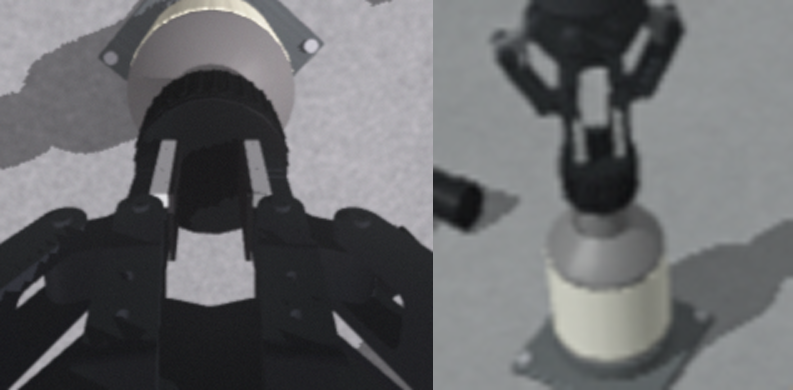

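The fingers now lie over the cap's top: the tips at about full-frame (235,234) and (280,234) hide part of it. So the real tips don't reach as deep as I assumed. I'll work out where they are from the fixed cameras.

```bash
python3 - <<'E'
from h import *
def pj(cam,p):
    K,R,t=P(cam);q=K@(R@np.array(p,float)+t);return np.round(q[:2]/q[2],1).tolist()
for cam in('scene','side'):
    print(cam,[(z,pj(cam,[499.5,-157.5,z])) for z in (0,125,145,152,168,184,200)])
c=get_calibration('wrist');M=np.linalg.inv(np.array(c['mount']))
for x in (-11,0,11):
  for z in (0,-20,-40,-55):
    r=[]
    for y in (-10,10):
        q=M[:3,:3]@np.array([x,y,z],float)+M[:3,3]; r.append(np.round([c['fx']*q[0]/q[2]+c['cx'],c['fy']*q[1]/q[2]+c['cy']]).tolist())
    print(x,z,r)
sc=get_image('scene');sd=get_image('side');wr=get_image('wrist')
f=lambda a:cv2.resize(a,(400,400),interpolation=cv2.INTER_CUBIC)
save(np.hstack([f(sc[95:155,195:255]),f(sd[120:190,290:360])]),'z3.png')
E
```

```text
scene [(0, [230.4, 171.0]), (125, [227.9, 144.5]), (145, [227.4, 139.9]), (152, [227.3, 138.3]), (168, [226.9, 134.5]), (184, [226.5, 130.6]), (200, [226.2, 126.6])]
side [(0, [316.5, 206.1]), (125, [320.9, 173.9]), (145, [321.7, 168.3]), (152, [322.0, 166.4]), (168, [322.6, 161.8]), (184, [323.3, 157.1]), (200, [323.9, 152.3])]
-11 0 [[244.0, 237.0], [271.0, 237.0]]
-11 -20 [[243.0, 250.0], [272.0, 250.0]]
-11 -40 [[241.0, 266.0], [274.0, 266.0]]
-11 -55 [[240.0, 282.0], [276.0, 282.0]]
0 0 [[244.0, 223.0], [271.0, 223.0]]
0 -20 [[242.0, 235.0], [273.0, 235.0]]
0 -40 [[241.0, 250.0], [275.0, 250.0]]
0 -55 [[239.0, 264.0], [277.0, 264.0]]
11 0 [[244.0, 209.0], [271.0, 209.0]]
11 -20 [[242.0, 220.0], [273.0, 220.0]]
11 -40 [[240.0, 233.0], [275.0, 233.0]]
11 -55 [[239.0, 246.0], [277.0, 246.0]]
```

View pics/z3.png

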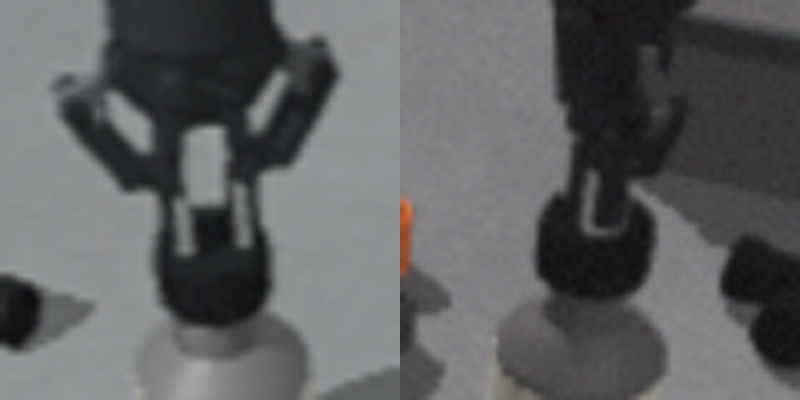

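The close-ups show the tips resting on the cap's top: scene (224–231,132.5), side (325,161), so about 180 mm high. The reported TCP was 146, so the real fingertips stand about 35 mm higher than reported. I'll correct for that by opening, descending further in steps while watching the force, and gripping again.

```bash
cat >> h.py <<'E'
def st(s):
    o=get_obs();print(s,round(o['t'],2),np.round(o['tcp_pos'],1),np.round(o['ee_rot'],1),np.round(o['wrist_force'],1),round(o['grip_width'],1),round(o['grip_force'],1));return o
E
python3 - <<'E'
from h import *
move_l([499,-157.5,158],speed=100);grip(85,80);st('open')
for z in (145,137,130,123,116):
    move_l([499,-157.5,z],speed=60);o=st(z)
    if np.linalg.norm(o['wrist_force'])>8: print('contact');break
else:
    grip(30,80);st('grip');wait(.1);st('grip')
f=lambda a:cv2.resize(a,(400,400),interpolation=cv2.INTER_CUBIC)
sc=get_image('scene');sd=get_image('side')
save(np.hstack([f(sc[95:155,195:255]),f(sd[120:190,290:360])]),'z4.png')
E
```

```text
open 9.57 [ 499.  -157.5  158. ] [-180.   -0.   40.] [0.4 0.2 0.1] 85.1 0.0
145 9.93 [ 498.2 -157.2  143.9] [-179.9    0.    40. ] [-0.3 -0.1 -0.3] 85.1 0.0
137 10.22 [ 498.5 -157.3  136.3] [-179.9    0.    40. ] [ 0.6 -0.8 -0.6] 84.9 0.0
130 10.48 [ 498.5 -157.3  129.4] [-179.9    0.    40. ] [-0.4  0.3 -0.4] 84.7 0.0
123 10.75 [ 498.5 -157.3  122.3] [-179.9    0.    40. ] [-0.5 -0.6 -0.1] 85.3 0.0
116 11.02 [ 498.5 -157.3  115.3] [-179.9    0.    40. ] [-0.7 -1.1  0.9] 84.6 0.0
grip 11.4 [ 499.4 -157.7  116.7] [180.  -0.  40.] [-0.6  0.2  3.7] 54.7 84.1
grip 11.5 [ 499.4 -157.7  116.7] [180.  -0.  40.] [-0.8  0.6  4.4] 54.6 84.2
```

View pics/z4.png

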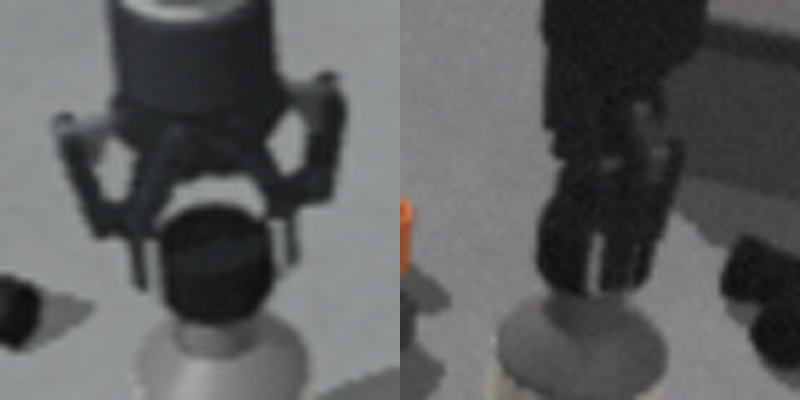

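The pads now hold the cap on both sides, with the tips near its rim (width 54.7 mm, 84 N). Next I press and twist.

```bash
python3 - <<'E'
from h import *
X,Y=499,-157.5
move_l([X,Y,109],speed=15);wait(.2);o=st('press')
if o['wrist_force'][2]>6 and o['grip_force']>40:
    for y in (60,80,100,110):
        move_l([X,Y,109],[180,0,y],speed=150);wait(.1);o=st(y)
        print(np.round(o['moment'],2))
print([ (e['extent'],round(e['score'],2)) for e in regions_of('cap_large_center','scene')[:1]] if get_image('scene') is not None else 0)
E
```

```text
press 12.42 [ 499.4 -157.7  110.7] [180.  -0.  40.] [-4.   1.7 12. ] 54.4 85.1
60 13.02 [ 500.7 -157.9  111.2] [179.8  -0.   60. ] [-1.3  2.3 10.1] 54.2 85.0
[0.22 0.24 0.06]
80 13.62 [ 499.9 -157.4  110.8] [179.9  -0.   80. ] [-2.5  2.7 10.8] 54.7 85.1
[0.32 0.37 0.16]
100 14.22 [ 498.9 -157.3  110.5] [-180.   -0.  100.] [-5.   1.4 10.4] 54.3 85.1
[0.3  0.59 0.16]
110 14.64 [ 498.5 -157.4  110.4] [-179.9   -0.   110. ] [-4.7  1.2 11.4] 54.3 85.1
[0.31 0.71 0.19]
[]
```

The 11 N push fits about 6 mm of press, and the low torque (0.2 N m at 85 N grip) means the cap turned without slipping. Next I lift it.

```bash
python3 - <<'E'
from h import *
X,Y=499,-157.5
move_l([X,Y,130],speed=30);st('lift1')
move_l([X,Y,220],speed=80);wait(.5);st('up')
sc=get_image('scene');sd=get_image('side')
f=lambda a:cv2.resize(a,(400,400),interpolation=cv2.INTER_CUBIC)
save(np.hstack([f(sc[80:200,170:290]),f(sd[90:210,260:380])]),'z5.png');st('')
E
```

```text
lift1 15.59 [ 498.6 -157.4  129.7] [-180.   -0.  110.] [-2.1 -0.3  0.4] 54.1 84.7
up 17.37 [ 499.  -157.5  219.9] [-180.   -0.  110.] [ 0.4 -0.3 -0.1] 54.5 84.6
 17.47 [ 499.  -157.5  220. ] [180.   0. 110.] [-0.6  0.6 -0.1] 54.3 84.6
```

View pics/z5.png

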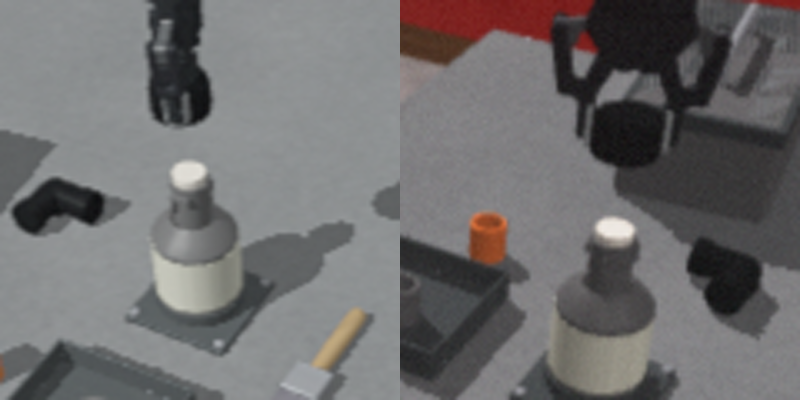

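The bottle is open and its white seal shows. The cap is held level above the mouth: scene crop (180,98), side crop (627,135).

```bash
python3 -c "
from h import *
print(sign_off())"
```

```text
the job is handed in; nothing more can be done
None
```

I opened the large bottle, because the large coupling was on the gluing board, and handed the job in at about 17.5 s with its cap gripped level and still roughly 10 cm above the mouth; no verdict was returned.

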